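Load the praline chiller drawer

ROBOT

A 6-joint arm with a two-finger parallel gripper is mounted at the origin on the work surface. World frame = base frame: x ahead of the robot, y to its left, z up, the work surface at z = 0. Lengths are in m, angles in rad, forces in N, time in s.
With the tool pointing down it reaches from about 0.35 to 0.85 m from the base axis. Payload 8.1 kg.
Tool frame: the origin (TCP) lies at the centre of the arm's flange, where the gripper is bolted on; the fingertips stand 186 mm ahead of it and the grasp point (between the pads) lies 167 mm ahead of it; z points along the fingers, y is the line along which they close (so a half turn about z gives the same grasp; the last joint's range is limited). The gripper opens to 93 mm and grips with 3 to 60 N. Pads are 15 mm wide; open, the fingers measure 128 mm over their backs; the gripper's body (75 mm by 188 mm) begins 65 mm behind the grasp point.
Start: joints at [1.025, 0.13, 1.488, -0, 1.523, -0.085], TCP at [0.267, 0.537, 0.405] pointing down, gripper open.
Joint ranges: [-2.96, 2.96], [-0.89, 2.26], [0.02, 2.5], [-1.34, 4.48], [0, 2.73], [-2.66, 2.66]. Speed limits (rad/s): [2.39, 2.39, 2.79, 3.14, 3.14, 3.14].

INTERFACE

Orientations are given as a rotation vector (axis times angle).
In Python, from plant import robot gives the robot as it stands.
- The arm moves only by the tool apply_moves, never from a script. Its argument "series" is a list of rows, each a list of 2 entries, a list of its own where there are three numbers: the shift along the tool's x, y, z in mm, then the turn, a rotation vector about the tool's x, y, z in rad. A call has 1 to 12 rows; each row shifts and turns the commanded pose from where the row before left it, along the tool's axes as they then stand; what a row does not reach is not made up. A row lasts 1/12 s, in which the tool goes at most 41.7 mm and 7.16 degrees, less where a joint would pass 70% of its speed; a pose out of reach is approached as far as the arm can. A call is refused whole if a number of a shift passes 41.7 or a number of a turn 0.125, either way. A call with a gripper value outside its range is refused whole. "claw" is the opening, from 0 (shut) to 1 (fully open), set as the call begins (left out, the last holds). The fingers move at their own pace and stop on an object; "newtons" is the grip in N (left out, the last holds). Time passes only in rows, so rows that do not move let the fingers close. It gives the time, the measured TCP pose, the force, the opening and the grip force at its end, in the units of the state.
- robot.read_state(): the state, without advancing time (a new reading comes with each control period).
- robot.read_camera(name): name is "scene" or "top" or "wrist"; returns (picture, depth): 384x512x3 uint8, blue, green, red; 384x512 float32, m along the optical axis (not along the pixel's ray), 0 where there is no reading.
- robot.calibration(name): a dict with "fx", "fy", "cx", "cy" (pixels), "extrinsics" (4x4, takes a point from world to camera coordinates). Camera axes: x right, y down, z forward; pixel columns grow to the right and rows downward; lengths in m; the calibration is good to about 2 mm. A picture is of the moment at which its call begins: read the wrist's pose just before it. calibration takes no time and is no camera call; for the wrist camera it gives the pose at the moment of the call.
- robot.close_job(): hands the job in; it is judged then, once.
The state is a dict: "t": time; "q": joint angles; "dq": joint speeds; "joint_torque": joint torques, N m; "tool_pos": TCP position; "orientation": TCP orientation; "force": force on the tool from outside, world axes, zero at the start; "wrist_torque": the same for the moment, N m; "opening": finger opening in m; "gripper_force": force on a finger pad.
Only numpy, scipy, OpenCV 4.12 (cv2) and the standard library are available. Lean on these libraries where they do the work, as an engineer would, in place of code of your own. Each camera call takes 0.05 s, during which the arm holds its last target. There are 200 camera calls.

TASK

Press the red button so that the chiller's drawer pops out, then lower every chocolate ball gently to the floor of the drawer, without dropping or pressing it: dark balls into the left bin with the brown floor, ivory balls into the right bin with the ivory floor. Then push the drawer home until it clicks and stays shut, and after that turn the black dial click by click until its white pointer rests at the big yellow mark. Leave the other things on the counter where they are.

Things in the scene. Friction and masses are not known exactly. Their poses are not given: they have to be found in the camera images.
- chiller: grey drawer chiller, fixed. Origin on the counter under the middle of the closed drawer's front face; x points into the machine (away from the robot), y to its left. Housing 300 mm wide, 105 mm tall, from 12 to 250 mm behind that face, with a hump 155 mm tall from 160 mm back. Dark control pod with dial and button on its right: y -150 to -260 mm, x -160 to 250 mm, 70 mm tall
- drawer (a joint): travel of the drawer, m: 0 latched, 0.21 fully out (along the chiller's -x), stop at -0.003. A spring drives it out, 9 N at home, 6.5 N out, damped (about 1.5 s; pushing at 50 mm/s costs 2 N more). The last 20 mm push a catch aside (4 N more); it takes hold within 1 mm past 0, then the drawer stays at 0 when let go; not caught, it slides out again
- drawer_front (a point): middle of the outer face of the drawer's steel front panel, 60 mm above the counter; moves with the drawer. Panel 295 mm wide, from 4 to 85 mm above the counter, 12 mm thick, square to the chiller's x axis. It has no handle: push it with shut fingers from the front
- bin_dark (a point): middle of the floor of the drawer's left bin (brown floor), 17 mm above the counter; moves with the drawer; axes as the chiller's. Each bin is open above, 152 mm long in x, 132 mm wide in y; walls 5 mm thick, tops 58 mm above the bin floor; three balls fit in a row along x, 50 mm apart. Fully out, the bins' rear wall is 53 mm clear of the housing
- bin_ivory (a point): middle of the floor of the drawer's right bin (ivory floor), same sizes and axes, 137 mm from the other
- pad_dark: brown pad, 3 mm thick, that is the floor of the left bin. Origin: centre of its underside
- pad_ivory: ivory pad, 3 mm thick, that is the floor of the right bin. Origin: centre of its underside
- button (a joint): depth by which the red release button is pressed, m: 0 up, 0.008 fully down. The drawer is let go at about 0.004. Springy: 1.5 N to start, 5 N fully down, plus about 1 N of catch friction
- button_top (a point): middle of the top of the red round button, 28 mm across, standing 12 mm proud of the control pod (82 mm above the counter), at x -130, y -215 mm in the chiller's frame; press straight down
- dial (a joint): angle of the click dial, rad, growing clockwise seen from above; it clicks to rest at every pi/6 (30 degrees), positions 0 to 5; the big yellow mark is position 4 (2.094 rad). Starts at position 0, 1 or 2 (rarely stuck halfway between). About 0.1 N m turns it over a click
- dial_grip (a point): on the dial's axis (x -60, y -190 mm in the chiller's frame), at the height to grip, 96 mm above the counter. Black disc 44 mm across with an upright bar grip 42 mm long, 14 mm thick, 77 to 107 mm above the counter; white pointer line on top. The point turns with the dial: at joint 0 its axes are the chiller's, and the pointer always lies 120 degrees anticlockwise of its x axis
- mat: fixed red-brown shallow cooling tray, 248 mm in x by 208 mm in y, floor 3 mm above the counter, rim 9 mm tall in all and 4 mm thick, where the balls start. Origin: centre of its underside
- dark1: dark brown chocolate ball 1, 42 mm across and 40 mm tall, 45 g, round with a straight band 8 mm tall at its equator (16 to 24 mm up) and a small flat foot 22 mm across. Origin: centre of the foot; z up when it stands. Lies at first on the red-brown tray; may be absent. Its place is the left bin with the brown floor. Fragile: must not be dropped or pressed down hard
- dark2: dark brown chocolate ball 2, 42 mm across and 40 mm tall, 45 g, round with a straight band 8 mm tall at its equator (16 to 24 mm up) and a small flat foot 22 mm across. Origin: centre of the foot; z up when it stands. Lies at first on the red-brown tray; may be absent. Its place is the left bin with the brown floor. Fragile: must not be dropped or pressed down hard
- dark3: dark brown chocolate ball 3, 42 mm across and 40 mm tall, 45 g, round with a straight band 8 mm tall at its equator (16 to 24 mm up) and a small flat foot 22 mm across. Origin: centre of the foot; z up when it stands. Lies at first on the red-brown tray; may be absent. Its place is the left bin with the brown floor. Fragile: must not be dropped or pressed down hard
- ivory1: ivory chocolate ball 1, 42 mm across and 40 mm tall, 45 g, round with a straight band 8 mm tall at its equator (16 to 24 mm up) and a small flat foot 22 mm across. Origin: centre of the foot; z up when it stands. Lies at first on the red-brown tray; may be absent. Its place is the right bin with the ivory floor. Fragile: must not be dropped or pressed down hard
- ivory2: ivory chocolate ball 2, 42 mm across and 40 mm tall, 45 g, round with a straight band 8 mm tall at its equator (16 to 24 mm up) and a small flat foot 22 mm across. Origin: centre of the foot; z up when it stands. Lies at first on the red-brown tray; may be absent. Its place is the right bin with the ivory floor. Fragile: must not be dropped or pressed down hard
- ivory3: ivory chocolate ball 3, 42 mm across and 40 mm tall, 45 g, round with a straight band 8 mm tall at its equator (16 to 24 mm up) and a small flat foot 22 mm across. Origin: centre of the foot; z up when it stands. Lies at first on the red-brown tray; may be absent. Its place is the right bin with the ivory floor. Fragile: must not be dropped or pressed down hard
- jar: jar with brass cap, 64 mm across, 100 mm tall, bystander; origin at the centre of its underside, as for all bystanders
- cup: blue cup, 72 mm across, 70 mm tall, bystander
- tin: can with blue label, 72 mm across, 120 mm tall, bystander
- bars: pair of flat chocolate-bar packs, 75 x 155 x 24 mm, bystander
- giftbox: black gift box with gold ribbon, 60 x 60 x 47 mm, bystander
- spatula: small spatula, 140 mm long, lying flat, bystander
There are look-alikes about, which are no part of the job. Leave any blue or turquoise look-alike of the dark3 alone.

How it is judged:
On the way, in this order (a step that is already met when the one before it is completed fails the run):
1. the drawer has popped out (value of joint drawer above 0.19 m), for 0.2 s.
2. every ball present lies in the bin of its colour, drawer out (value of joint drawer above 0.15 m and x of dark1 in the frame of bin_dark between -0.077 and 0.077 m and y of dark1 in the frame of bin_dark between -0.067 and 0.067 m and z of each of dark1, dark2, dark3 in the frame of bin_dark above -0.006 m and (z of dark1 in the frame of bin_dark below 0.024 m or (angle between dark1's own z axis and vertical above 1.5 rad and z of dark1 in the frame of bin_dark below 0.046 m)) and x of dark2 in the frame of bin_dark between -0.077 and 0.077 m and y of dark2 in the frame of bin_dark between -0.067 and 0.067 m and (z of dark2 in the frame of bin_dark below 0.024 m or (angle between dark2's own z axis and vertical above 1.5 rad and z of dark2 in the frame of bin_dark below 0.046 m)) and x of dark3 in the frame of bin_dark between -0.077 and 0.077 m and y of dark3 in the frame of bin_dark between -0.067 and 0.067 m and (z of dark3 in the frame of bin_dark below 0.024 m or (angle between dark3's own z axis and vertical above 1.5 rad and z of dark3 in the frame of bin_dark below 0.046 m)) and x of ivory1 in the frame of bin_ivory between -0.077 and 0.077 m and y of ivory1 in the frame of bin_ivory between -0.067 and 0.067 m and z of each of ivory1, ivory2, ivory3 in the frame of bin_ivory above -0.006 m and (z of ivory1 in the frame of bin_ivory below 0.024 m or (angle between ivory1's own z axis and vertical above 1.5 rad and z of ivory1 in the frame of bin_ivory below 0.046 m)) and x of ivory2 in the frame of bin_ivory between -0.077 and 0.077 m and y of ivory2 in the frame of bin_ivory between -0.067 and 0.067 m and (z of ivory2 in the frame of bin_ivory below 0.024 m or (angle between ivory2's own z axis and vertical above 1.5 rad and z of ivory2 in the frame of bin_ivory below 0.046 m)) and x of ivory3 in the frame of bin_ivory between -0.077 and 0.077 m and y of ivory3 in the frame of bin_ivory between -0.067 and 0.067 m and (z of ivory3 in the frame of bin_ivory below 0.024 m or (angle between ivory3's own z axis and vertical above 1.5 rad and z of ivory3 in the frame of bin_ivory below 0.046 m))), for 0.3 s.
3. the drawer is shut (value of joint drawer below 0.005 m), for 0.5 s.
4. the dial is at the yellow mark (value of joint dial between 1.9444 and 2.2444 rad), for 0.2 s.
At the end, for the whole second after the job is handed in: drawer shut and latched (under 5 mm open), dial at position 4 (within 0.15 rad), every ball present on the floor of the bin of its colour (its foot under 24 mm above the floor, or under 46 mm if it lies tipped over) and at rest (all of step 4 and value of joint drawer below 0.005 m and x of dark1 in the frame of bin_dark between -0.077 and 0.077 m and y of dark1 in the frame of bin_dark between -0.067 and 0.067 m and z of each of dark1, dark2, dark3 in the frame of bin_dark above -0.006 m and (z of dark1 in the frame of bin_dark below 0.024 m or (angle between dark1's own z axis and vertical above 1.5 rad and z of dark1 in the frame of bin_dark below 0.046 m)) and x of dark2 in the frame of bin_dark between -0.077 and 0.077 m and y of dark2 in the frame of bin_dark between -0.067 and 0.067 m and (z of dark2 in the frame of bin_dark below 0.024 m or (angle between dark2's own z axis and vertical above 1.5 rad and z of dark2 in the frame of bin_dark below 0.046 m)) and x of dark3 in the frame of bin_dark between -0.077 and 0.077 m and y of dark3 in the frame of bin_dark between -0.067 and 0.067 m and (z of dark3 in the frame of bin_dark below 0.024 m or (angle between dark3's own z axis and vertical above 1.5 rad and z of dark3 in the frame of bin_dark below 0.046 m)) and x of ivory1 in the frame of bin_ivory between -0.077 and 0.077 m and y of ivory1 in the frame of bin_ivory between -0.067 and 0.067 m and z of each of ivory1, ivory2, ivory3 in the frame of bin_ivory above -0.006 m and (z of ivory1 in the frame of bin_ivory below 0.024 m or (angle between ivory1's own z axis and vertical above 1.5 rad and z of ivory1 in the frame of bin_ivory below 0.046 m)) and x of ivory2 in the frame of bin_ivory between -0.077 and 0.077 m and y of ivory2 in the frame of bin_ivory between -0.067 and 0.067 m and (z of ivory2 in the frame of bin_ivory below 0.024 m or (angle between ivory2's own z axis and vertical above 1.5 rad and z of ivory2 in the frame of bin_ivory below 0.046 m)) and x of ivory3 in the frame of bin_ivory between -0.077 and 0.077 m and y of ivory3 in the frame of bin_ivory between -0.067 and 0.067 m and (z of ivory3 in the frame of bin_ivory below 0.024 m or (angle between ivory3's own z axis and vertical above 1.5 rad and z of ivory3 in the frame of bin_ivory below 0.046 m)) and linear speed of each of dark1, dark2, dark3, ivory1, ivory2, ivory3 below 0.05 m/s); the robot touches nothing.
It fails at once if a ball is dropped into the drawer: it moves faster than 0.5 m/s inside a bin while upright and still more than 15 mm above the floor (or, tipped over, more than 45 mm) ((x of dark1 in the frame of bin_dark between -0.077 and 0.077 m and y of dark1 in the frame of bin_dark between -0.067 and 0.067 m and z of dark1 in the frame of bin_dark below 0.06 m and linear speed of dark1 above 0.5 m/s and ((z of dark1 in the frame of bin_dark above 0.015 m and angle between dark1's own z axis and vertical below 0.8 rad) or z of dark1 in the frame of bin_dark above 0.045 m)) or (x of dark1 in the frame of bin_ivory between -0.077 and 0.077 m and y of dark1 in the frame of bin_ivory between -0.067 and 0.067 m and z of dark1 in the frame of bin_ivory below 0.06 m and linear speed of dark1 above 0.5 m/s and ((z of dark1 in the frame of bin_ivory above 0.015 m and angle between dark1's own z axis and vertical below 0.8 rad) or z of dark1 in the frame of bin_ivory above 0.045 m)) or (x of dark2 in the frame of bin_dark between -0.077 and 0.077 m and y of dark2 in the frame of bin_dark between -0.067 and 0.067 m and z of dark2 in the frame of bin_dark below 0.06 m and linear speed of dark2 above 0.5 m/s and ((z of dark2 in the frame of bin_dark above 0.015 m and angle between dark2's own z axis and vertical below 0.8 rad) or z of dark2 in the frame of bin_dark above 0.045 m)) or (x of dark2 in the frame of bin_ivory between -0.077 and 0.077 m and y of dark2 in the frame of bin_ivory between -0.067 and 0.067 m and z of dark2 in the frame of bin_ivory below 0.06 m and linear speed of dark2 above 0.5 m/s and ((z of dark2 in the frame of bin_ivory above 0.015 m and angle between dark2's own z axis and vertical below 0.8 rad) or z of dark2 in the frame of bin_ivory above 0.045 m)) or (x of dark3 in the frame of bin_dark between -0.077 and 0.077 m and y of dark3 in the frame of bin_dark between -0.067 and 0.067 m and z of dark3 in the frame of bin_dark below 0.06 m and linear speed of dark3 above 0.5 m/s and ((z of dark3 in the frame of bin_dark above 0.015 m and angle between dark3's own z axis and vertical below 0.8 rad) or z of dark3 in the frame of bin_dark above 0.045 m)) or (x of dark3 in the frame of bin_ivory between -0.077 and 0.077 m and y of dark3 in the frame of bin_ivory between -0.067 and 0.067 m and z of dark3 in the frame of bin_ivory below 0.06 m and linear speed of dark3 above 0.5 m/s and ((z of dark3 in the frame of bin_ivory above 0.015 m and angle between dark3's own z axis and vertical below 0.8 rad) or z of dark3 in the frame of bin_ivory above 0.045 m)) or (x of ivory1 in the frame of bin_dark between -0.077 and 0.077 m and y of ivory1 in the frame of bin_dark between -0.067 and 0.067 m and z of ivory1 in the frame of bin_dark below 0.06 m and linear speed of ivory1 above 0.5 m/s and ((z of ivory1 in the frame of bin_dark above 0.015 m and angle between ivory1's own z axis and vertical below 0.8 rad) or z of ivory1 in the frame of bin_dark above 0.045 m)) or (x of ivory1 in the frame of bin_ivory between -0.077 and 0.077 m and y of ivory1 in the frame of bin_ivory between -0.067 and 0.067 m and z of ivory1 in the frame of bin_ivory below 0.06 m and linear speed of ivory1 above 0.5 m/s and ((z of ivory1 in the frame of bin_ivory above 0.015 m and angle between ivory1's own z axis and vertical below 0.8 rad) or z of ivory1 in the frame of bin_ivory above 0.045 m)) or (x of ivory2 in the frame of bin_dark between -0.077 and 0.077 m and y of ivory2 in the frame of bin_dark between -0.067 and 0.067 m and z of ivory2 in the frame of bin_dark below 0.06 m and linear speed of ivory2 above 0.5 m/s and ((z of ivory2 in the frame of bin_dark above 0.015 m and angle between ivory2's own z axis and vertical below 0.8 rad) or z of ivory2 in the frame of bin_dark above 0.045 m)) or (x of ivory2 in the frame of bin_ivory between -0.077 and 0.077 m and y of ivory2 in the frame of bin_ivory between -0.067 and 0.067 m and z of ivory2 in the frame of bin_ivory below 0.06 m and linear speed of ivory2 above 0.5 m/s and ((z of ivory2 in the frame of bin_ivory above 0.015 m and angle between ivory2's own z axis and vertical below 0.8 rad) or z of ivory2 in the frame of bin_ivory above 0.045 m)) or (x of ivory3 in the frame of bin_dark between -0.077 and 0.077 m and y of ivory3 in the frame of bin_dark between -0.067 and 0.067 m and z of ivory3 in the frame of bin_dark below 0.06 m and linear speed of ivory3 above 0.5 m/s and ((z of ivory3 in the frame of bin_dark above 0.015 m and angle between ivory3's own z axis and vertical below 0.8 rad) or z of ivory3 in the frame of bin_dark above 0.045 m)) or (x of ivory3 in the frame of bin_ivory between -0.077 and 0.077 m and y of ivory3 in the frame of bin_ivory between -0.067 and 0.067 m and z of ivory3 in the frame of bin_ivory below 0.06 m and linear speed of ivory3 above 0.5 m/s and ((z of ivory3 in the frame of bin_ivory above 0.015 m and angle between ivory3's own z axis and vertical below 0.8 rad) or z of ivory3 in the frame of bin_ivory above 0.045 m))).
It fails at once if a ball is pressed on a bin floor with over 10 N (contact force between any of dark1, dark2, dark3, ivory1, ivory2, ivory3 and pad_dark above 10 N or contact force between any of dark1, dark2, dark3, ivory1, ivory2, ivory3 and pad_ivory above 10 N).
It fails at once if one of the other things on the counter is moved more than 50 mm (distance of any of jar, cup, tin, bars, giftbox, spatula from where it was at the start of the episode above 0.05 m).
Of dark1, dark2, dark3, ivory1, ivory2, ivory3 only 3 to 5 are there at a start; the rules pass over those that are not, and their reading is None.
At some moment in a run one of dark1, dark2, dark3, ivory1, ivory2, ivory3 may be knocked a few centimetres aside while the robot is not near it.
It also fails if it takes over 210 s, if anything falls off the work surface, if the arm or the gripper's body presses on something with over 40 N, if the wrist force passes 120 N, or if a joint passes its speed limit or range.

## Working session

There is one attempt and no reset: what is moved stays moved. The work goes in short steps, Python scripts to look and compute and a tool call to move; the robot and the scene stay as the last step left them, time stands still between calls to the robot, and variables do not carry over. Pictures are saved under pics/ and viewed, at most 14 in all, crops included, and the job is handed in when it is done.

Besides the shell and the picture viewer there is one more tool, called by a JSON object that holds its "op" and its "data". apply_moves: Moves the arm, as the interface text tells. Its arguments: {"type":"object","properties":{"series":{"type":"array"},"claw":{"type":"number"},"newtons":{"type":"number"}},"required":["series"]}

```bash
ls; mkdir -p pics
python3 - <<'E'
from plant import robot
import cv2
s=robot.read_state();print(s)
for n in("scene","top"):
    p,d=robot.read_camera(n);cv2.imwrite(f"pics/{n}0.png",p);
    import numpy as np;np.save(f"/tmp/{n}0.npy",d)
    print(n,robot.calibration(n))
E
```

```text
pics
{'t': 0.0, 'q': array([ 1.02461599e+00,  1.31148617e-01,  1.48928063e+00, -1.69828339e-05,
        1.52300129e+00, -8.53912024e-02]), 'dq': array([ 0.00024488, -0.00104084, -0.00068082,  0.00207343,  0.00080424,
        0.00132162]), 'joint_torque': array([-1.85096367e-03, -5.59840214e+01, -4.91760886e+01,  7.66839506e-02,
        3.58412240e-02, -1.34229167e-04]), 'tool_pos': array([0.26665032, 0.53723306, 0.40369389]), 'orientation': array([-7.17291186e-01, -3.05803948e+00,  2.75198070e-03]), 'force': array([-0.28830805, -0.25832751, -0.48332728]), 'wrist_torque': array([ 0.03683319, -0.04890523, -0.06493238]), 'gripper_force': 0.0, 'opening': 0.09308640141727896}
scene {'fx': 399.73466111752555, 'fy': 399.73466111752555, 'cx': 260.4020547420192, 'cy': 190.67474553210107, 'extrinsics': array([[-0.88745441,  0.46050009,  0.01908768,  0.47008973],
       [ 0.32372923,  0.65228423, -0.68536462, -0.10464934],
       [-0.32806106, -0.60205062, -0.72794986,  1.42731638],
       [ 0.        ,  0.        ,  0.        ,  1.        ]])}
top {'fx': 417.11821220511104, 'fy': 417.11821220511104, 'cx': 255.34431915198851, 'cy': 190.3827481756505, 'extrinsics': array([[-0.02309503, -0.99972523,  0.00400978,  0.02422074],
       [-0.99326292,  0.02248979, -0.11367928,  0.55548885],
       [ 0.11355786, -0.00660819, -0.99350941,  1.36047918],
       [ 0.        ,  0.        ,  0.        ,  1.        ]])}
```

View pics/top0.png

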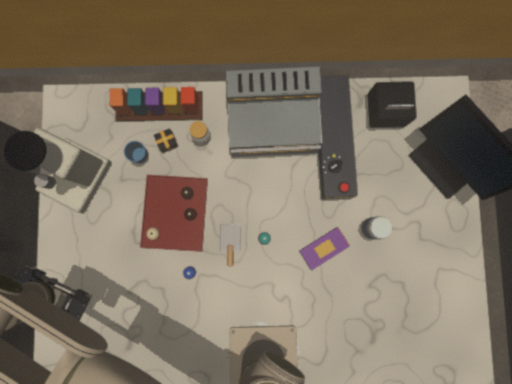

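View pics/scene0.png

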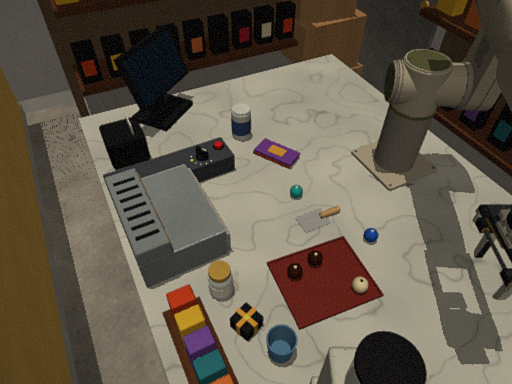

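The top view shows dark balls at (187,193) and (190,214), an ivory ball at (152,234), and the red button at (344,187). The dial is at (333,164). The turquoise (264,238) and blue (189,272) balls are look-alikes.

```bash
cat > h.py <<'E'
import numpy as np,cv2
from plant import robot
from scipy.spatial.transform import Rotation as R
def cloud(n,d,K=None):
    K=K or robot.calibration(n);v,u=np.indices(d.shape)
    P=np.stack([(u-K['cx'])/K['fx']*d,(v-K['cy'])/K['fy']*d,d],-1)
    E=K['extrinsics'];W=(P-E[:3,3])@E[:3,:3];W[d<=0]=np.nan;return W
def proj(n,p,K=None):
    K=K or robot.calibration(n);E=K['extrinsics'];c=E[:3,:3]@p+E[:3,3];return c[0]/c[2]*K['fx']+K['cx'],c[1]/c[2]*K['fy']+K['cy']
def masks(p):
    h=cv2.cvtColor(p,cv2.COLOR_BGR2HSV).astype(int);return h
def delta(target,yaw=None):
    """tool-axis shift (mm) from present TCP to target (grasp point, tool pointing down)"""
    s=robot.read_state();r=R.from_rotvec(s['orientation']);g=s['tool_pos']+r.apply([0,0,.167])
    print('t',round(s['t'],2),'grasp',g.round(4),'F',s['force'].round(1),'open',round(s['opening'],4))
    print('yaxis',r.apply([0,1,0]).round(4),'z',r.apply([0,0,1]).round(4));return r.inv().apply(np.array(target)-g)*1e3
E
python3 - <<'E'
from h import *
p=cv2.imread('pics/top0.png');d=np.load('/tmp/top0.npy');W=cloud('top',d);h=masks(p)
z=W[...,2]
m=(abs(z-.105)<.012)&(W[...,1]<.2)&(W[...,1]>-.25)&(W[...,0]>.6)
n,l,st,c=cv2.connectedComponentsWithStats(m.astype('u1'));k=1+st[1:,4].argmax();q=W[l==k]
print('housing',len(q),cv2.minAreaRect((q[:,:2]*1000).astype('f4')),np.median(q[:,2]))
m=(abs(z-.155)<.012)&(W[...,1]<.2)&(W[...,1]>-.25)&(W[...,0]>.6)
n,l,st,c=cv2.connectedComponentsWithStats(m.astype('u1'));k=1+st[1:,4].argmax();q=W[l==k]
print('hump',len(q),cv2.minAreaRect((q[:,:2]*1000).astype('f4')),np.median(q[:,2]))
m=(abs(z-.07)<.008)&(W[...,1]<-.1)&(W[...,1]>-.35)&(W[...,0]>.5)
n,l,st,c=cv2.connectedComponentsWithStats(m.astype('u1'));k=1+st[1:,4].argmax();q=W[l==k]
print('pod',len(q),cv2.minAreaRect((q[:,:2]*1000).astype('f4')))
def blob(name,box,f):
    u0,v0,u1,v1=box;s=np.s_[v0:v1,u0:u1];mm=f(h[s],W[s])
    q=W[s][mm];q=q[~np.isnan(q[:,0])];print(name,mm.sum(),q.mean(0).round(4),q[:,2].max().round(4))
blob('button',(330,175,356,200),lambda H,w:(H[...,1]>150)&((H[...,0]<8)|(H[...,0]>172))&(H[...,2]>120))
for nme,(u,v) in dict(d1=(187,193),d2=(190,214),iv=(152,234)).items():
    blob(nme,(u-14,v-14,u+14,v+14),lambda H,w:w[...,2]>.02)
E
```

```text
housing 4297 ((767.3695678710938, -54.45320129394531), (154.95872497558594, 300.3966979980469), 1.2627280950546265) 0.10559851398069586
hump 2688 ((882.5382080078125, -51.66493225097656), (93.9097671508789, 300.2390441894531), 1.9787205457687378) 0.15551951009431275
pod 3656 ((728.614501953125, -260.0880126953125), (411.61541748046875, 111.90029907226562), 1.6292283535003662)
button 46 [ 0.5549 -0.2739  0.0823] 0.0896
d1 128 [0.5533 0.2392 0.0365] 0.0479
d2 128 [0.4828 0.2288 0.0371] 0.049
iv 128 [0.4207 0.3519 0.0365] 0.0484
```

{"op": "apply_moves", "data": {"series": [[[0, 0, 0], [0, 0, -0.122]], [[0, 0, 0], [0, 0, -0.122]], [[0, 0, 0], [0, 0, -0.122]], [[0, 0, 0], [0, 0, -0.123]], [[-12, -38, 0], [0, 0, 0]], [[-12, -38, 0], [0, 0, 0]], [[-12, -38, 0], [0, 0, 0]], [[-12, -38, 0], [0, 0, 0]], [[-12, -38, 0], [0, 0, 0]], [[-12, -38, 0], [0, 0, 0]], [[-12, -38, 0], [0, 0, 0]], [[-12, -38, 0], [0, 0, 0]]], "claw": 0, "newtons": 10}}

```text
t: 1.1
tool_pos: [0.3713, 0.2345, 0.4044]
orientation: [0.045, -3.141, 0.0]
force: [0.7, 0.2, 0.1]
opening: 0.0177
gripper_force: 0.0
```

{"op": "apply_moves", "data": {"series": [[[-15, -40, 0], [0, 0, 0]], [[-15, -40, 0], [0, 0, 0]], [[-15, -40, 0], [0, 0, 0]], [[-15, -40, 0], [0, 0, 0]], [[-15, -40, 0], [0, 0, 0]], [[-15, -40, 0], [0, 0, 0]], [[-15, -40, 0], [0, 0, 0]], [[-15, -40, 0], [0, 0, 0]], [[-15, -40, 0], [0, 0, 0]], [[-15, -40, 0], [0, 0, 0]], [[-15, -40, 0], [0, 0, 0]], [[-5, -40, 0], [0, 0, 0]]]}}

```text
t: 2.1
tool_pos: [0.5513, -0.23, 0.4039]
orientation: [0.045, -3.141, -0.001]
force: [0.4, -0.6, 0.7]
opening: 0.0003
gripper_force: 0.0
```

Run:
```python
from h import *
print(delta([.555,-.275,.12]))
p,d=robot.read_camera('wrist');cv2.imwrite('pics/w1.png',p);W=cloud('wrist',d);h=masks(p)
mm=(h[...,1]>150)&((h[...,0]<8)|(h[...,0]>172))&(h[...,2]>110)&(abs(W[...,2]-.082)<.02)
q=W[mm];print('button',mm.sum(),np.nanmedian(q,0),(np.nanmin(q,0)+np.nanmax(q,0))/2)
```

```text
t 2.1 grasp [ 0.5512 -0.2299  0.2369] F [ 0.4 -0.6  0.7] open 0.0003
yaxis [-2.840e-02  9.996e-01  6.000e-04] z [-2.e-04  6.e-04 -1.e+00]
[ -2.51036565 -45.30116936 116.89868716]
button 446 [ 0.55149796 -0.28224861  0.08102958] [ 0.5532515  -0.28270448  0.07604541]
```

Run:
```python
from h import *
print(delta([.555,-.275,.12]))
p,d=robot.read_camera('wrist');cv2.imwrite('pics/w2.png',p);W=cloud('wrist',d);h=masks(p);np.save('/tmp/w2.npy',d)
mm=(h[...,1]>150)&((h[...,0]<8)|(h[...,0]>172))&(h[...,2]>110)&(abs(W[...,2]-.082)<.008)
q=W[mm];print('button',mm.sum(),np.nanmedian(q,0),(np.nanmin(q,0)+np.nanmax(q,0))/2)
print(proj('wrist',np.array([.555,-.275,.082])),np.argwhere(mm).mean(0))
```

```text
t 2.15 grasp [ 0.5504 -0.2367  0.2363] F [-4.4 -2.8  0.5] open 0.0003
yaxis [-0.0247  0.9997 -0.0031] z [-0.0013 -0.0031 -1.    ]
[ -3.83672516 -38.04318932 116.38181013]
button 450 [ 0.55160929 -0.26994978  0.08132602] [ 0.55236622 -0.26966981  0.08088763]
(np.float64(219.29227968549466), np.float64(187.37043564114543)) [184.37111111 224.30666667]
```

View pics/w2.png

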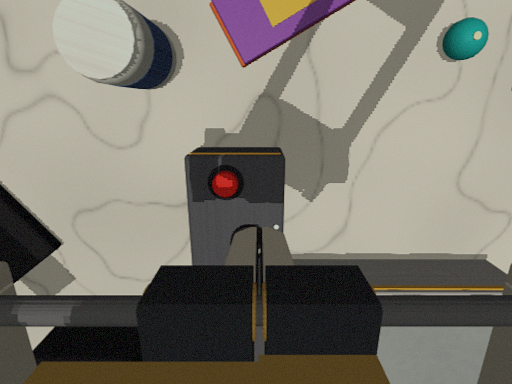

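The wrist view shows the red button at (226,183), ahead of the shut fingers, on the dark pod.

{"op": "apply_moves", "data": {"series": [[[2, -17, 0], [0, 0, 0]], [[0, -17, 0], [0, 0, 0]], [[0, 0, 30], [0, 0, 0]], [[0, 0, 30], [0, 0, 0]], [[0, 0, 30], [0, 0, 0]], [[0, 0, 24], [0, 0, 0]], [[0, 0, 8], [0, 0, 0]], [[0, 0, 0], [0, 0, 0]], [[0, 0, 0], [0, 0, 0]]]}}

```text
t: 2.95
tool_pos: [0.5496, -0.2621, 0.2835]
orientation: [-0.045, 3.141, -0.0]
force: [-0.8, -0.7, 0.0]
opening: 0.0006
gripper_force: 0.0
```

Run:
```python
from h import *
print(delta([.553,-.273,.101]))
```

```text
t 2.95 grasp [ 0.5496 -0.2621  0.1165] F [-0.8 -0.7  0. ] open 0.0006
yaxis [-2.850e-02  9.996e-01 -1.000e-04] z [ 1.e-04 -1.e-04 -1.e+00]
[ -3.09971611 -11.02434768  15.45718482]
```

{"op": "apply_moves", "data": {"series": [[[-3, -11, 0], [0, 0, 0]], [[0, 0, 0], [0, 0, 0]], [[0, 0, 10], [0, 0, 0]], [[0, 0, 5], [0, 0, 0]], [[0, 0, 4], [0, 0, 0]], [[0, 0, 3], [0, 0, 0]], [[0, 0, 0], [0, 0, 0]], [[0, 0, 0], [0, 0, 0]]]}}

```text
t: 3.62
tool_pos: [0.5528, -0.2731, 0.2611]
orientation: [-0.044, 3.141, -0.001]
force: [-0.2, -0.3, 3.7]
opening: 0.0007
gripper_force: 2.2
```

{"op": "apply_moves", "data": {"series": [[[0, 0, -35], [0, 0, 0]], [[0, 0, -35], [0, 0, 0]], [[0, 0, -40], [0, 0, 0]], [[0, 10, -20], [0, 0, 0]], [[3, 35, 0], [0, 0, 0]], [[3, 40, 0], [0, 0, 0]], [[3, 40, 0], [0, 0, 0]], [[3, 40, 0], [0, 0, 0]], [[3, 40, 0], [0, 0, 0]], [[3, 40, 0], [0, 0, 0]], [[3, 40, 0], [0, 0, 0]], [[3, 40, 0], [0, 0, 0]]]}}

```text
t: 4.62
tool_pos: [0.5186, 0.0532, 0.3903]
orientation: [0.044, -3.14, -0.0]
force: [-0.3, 0.4, 0.0]
opening: 0.0006
gripper_force: 0.0
```

{"op": "apply_moves", "data": {"series": [[[3, 40, 0], [0, 0, 0]], [[3, 40, 0], [0, 0, 0]], [[3, 40, 0], [0, 0, 0]], [[3, 40, 0], [0, 0, 0]], [[0, 30, 0], [0, 0, 0]], [[0, 0, 0], [0, 0, 0]], [[0, 0, 0], [0, 0, 0]], [[0, 0, 0], [0, 0, 0]]], "claw": 0.7}}

```text
t: 5.28
tool_pos: [0.5019, 0.2406, 0.3901]
orientation: [0.045, -3.14, 0.001]
force: [-0.1, -0.6, -0.5]
opening: 0.0495
gripper_force: 0.0
```

```bash
cat >> h.py <<'E'
def balls(name,zf=.003,save=None):
    p,d=robot.read_camera(name);W=cloud(name,d);h=masks(p)
    if save: cv2.imwrite(f'pics/{save}.png',p)
    z=W[...,2];m=(z>zf+.022)&(z<zf+.055)&(W[...,0]>.3)&(W[...,0]<.75)&(W[...,1]<.5)&(W[...,1]>-.35)
    n,l,st,c=cv2.connectedComponentsWithStats(m.astype('u1'),connectivity=4)
    for k in range(1,n):
        if st[k,4]<25: continue
        q=W[l==k];a=q[:,:2].min(0);b=q[:,:2].max(0)
        if max(b-a)>.06: continue
        top=q[q[:,2]>np.percentile(q[:,2],50)]
        print(name,'px',c[k].round(),'n',st[k,4],'xy',((a+b)/2).round(4),'med',top.mean(0).round(4),'size',(b-a).round(3),'col',p[l==k].mean(0).round())
    return p,W
E
python3 - <<'E'
from h import *
print(delta([.5,.25,.2]))
balls('wrist',save='w3')
p,W=balls('top',save='top1')
E
```

```text
t 5.28 grasp [0.5017 0.2405 0.2231] F [-0.1 -0.6 -0.5] open 0.0495
yaxis [-2.900e-02  9.996e-01 -8.000e-04] z [-1.1e-03 -8.0e-04 -1.0e+00]
[ 1.42300323  9.56449986 23.10682899]
wrist px [27. 72.] n 1241 xy [ 0.395  -0.0113] med [ 0.3951 -0.0117  0.0377] size [0.04  0.037] col [149. 160.  50.]
wrist px [364. 105.] n 1158 xy [0.42   0.3542] med [0.42   0.3549 0.041 ] size [0.041 0.04 ] col [155. 190. 204.]
wrist px [252. 157.] n 987 xy [0.4815 0.2311] med [0.4814 0.2313 0.0409] size [0.04  0.041] col [17. 27. 48.]
wrist px [259. 214.] n 840 xy [0.5518 0.2411] med [0.5524 0.2416 0.0407] size [0.039 0.041] col [24. 38. 67.]
top px [203. 140.] n 45 xy [0.734  0.1875] med [0.7271 0.1817 0.0514] size [0.031 0.053] col [ 93. 103. 110.]
top px [132. 149.] n 94 xy [0.6943 0.4112] med [0.706  0.4213 0.0505] size [0.053 0.05 ] col [73. 71. 65.]
top px [143. 158.] n 36 xy [0.681  0.3918] med [0.672  0.3855 0.0497] size [0.049 0.04 ] col [71. 72. 70.]
top px [194. 215.] n 35 xy [0.4786 0.2176] med [0.48   0.2202 0.0404] size [0.026 0.015] col [46. 53. 64.]
top px [364. 228.] n 42 xy [ 0.4226 -0.3441] med [ 0.4233 -0.3418  0.0496] size [0.053 0.012] col [68. 69. 72.]
top px [153. 233.] n 122 xy [0.4206 0.3533] med [0.4206 0.3543 0.0422] size [0.036 0.037] col [115. 148. 167.]
top px [264. 238.] n 119 xy [ 0.3975 -0.015 ] med [ 0.3975 -0.0152  0.0389] size [0.039 0.037] col [118. 130.  90.]
top px [328. 247.] n 54 xy [ 0.363  -0.2242] med [ 0.3646 -0.2242  0.0284] size [0.046 0.045] col [ 98. 144. 181.]
top px [320. 252.] n 58 xy [ 0.3457 -0.198 ] med [ 0.3456 -0.197   0.0286] size [0.055 0.029] col [ 99. 144. 181.]
```

View pics/top1.png

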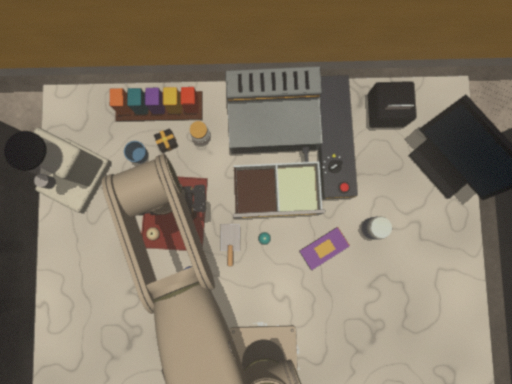

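View pics/w3.png

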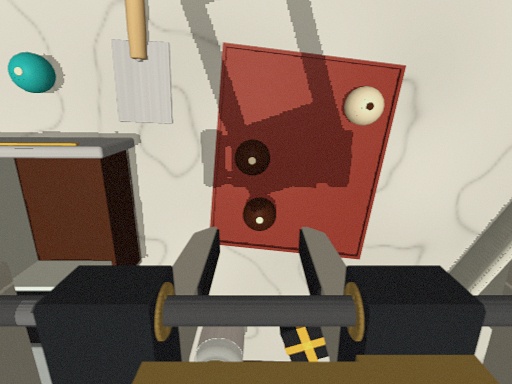

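The top view shows the drawer open, with the brown floor at (255,190) and the ivory floor at (297,188). The wrist view shows the dark balls at (252,157) and (259,214) and the ivory ball at (364,105) on the tray.

{"op": "apply_moves", "data": {"series": [[[-25, 0, 0], [0, 0, 0]], [[-25, 0, 20], [0, 0, 0]], [[0, 0, 40], [0, 0, 0]], [[0, 0, 40], [0, 0, 0]], [[0, 0, 40], [0, 0, 0]], [[0, 0, 0], [0, 0, 0]], [[0, 0, 0], [0, 0, 0]], [[0, 0, 0], [0, 0, 0]], [[0, 0, 0], [0, 0, 0]]]}}

```text
t: 6.13
tool_pos: [0.5538, 0.2423, 0.2548]
orientation: [-0.043, 3.136, 0.003]
force: [-0.2, 0.8, 0.9]
opening: 0.0652
gripper_force: 0.0
```

Run:
```python
from h import *
print(delta([.552,.2415,.028]));K=robot.calibration('wrist')
balls('wrist')
```

```text
t 6.13 grasp [0.5547 0.2426 0.0878] F [-0.2  0.8  0.9] open 0.0652
yaxis [-0.0275  0.9996  0.0017] z [ 0.0054  0.0018 -1.    ]
[ 3.04010698 -1.12218989 59.77119465]
wrist px [446.  24.] n 3256 xy [0.4258 0.3546] med [0.4233 0.3549 0.0411] size [0.03  0.039] col [149. 184. 198.]
wrist px [245. 114.] n 3039 xy [0.4819 0.2321] med [0.4818 0.2321 0.0409] size [0.041 0.042] col [25. 39. 70.]
wrist px [258. 213.] n 2298 xy [0.552  0.2422] med [0.5523 0.2424 0.0407] size [0.039 0.041] col [17. 27. 49.]
```

{"op": "apply_moves", "data": {"series": [[[3, 0, 20], [0, 0, 0]], [[0, 0, 20], [0, 0, 0]], [[0, 0, 12], [0, 0, 0]], [[0, 0, 7], [0, 0, 0]], [[0, 0, 0], [0, 0, 0]], [[0, 0, 0], [0, 0, 0]], [[0, 0, 0], [0, 0, 0]]]}}

```text
t: 6.77
tool_pos: [0.5499, 0.2424, 0.1932]
orientation: [-0.044, 3.139, 0.001]
force: [-0.1, -0.6, -0.1]
opening: 0.0649
gripper_force: 0.0
```

{"op": "apply_moves", "data": {"series": [[[0, 0, 0], [0, 0, 0]], [[0, 0, 0], [0, 0, 0]], [[0, 0, 0], [0, 0, 0]], [[0, 0, 0], [0, 0, 0]], [[0, 0, 0], [0, 0, 0]], [[0, 0, 0], [0, 0, 0]], [[0, 0, 0], [0, 0, 0]]], "claw": 0, "newtons": 8}}

```text
t: 7.35
tool_pos: [0.5493, 0.2422, 0.1921]
orientation: [-0.044, 3.141, 0.0]
force: [-0.5, -0.2, 2.5]
opening: 0.0413
gripper_force: 8.0
```

{"op": "apply_moves", "data": {"series": [[[0, 0, -20], [0, 0, 0]], [[0, 0, -40], [0, 0, 0]], [[0, 0, -40], [0, 0, 0]], [[0, 0, -40], [0, 0, 0]], [[-6, -33, 0], [0, 0, 0]], [[-6, -40, 0], [0, 0, 0]], [[-6, -40, 0], [0, 0, 0]], [[-6, -40, 0], [0, 0, 0]], [[0, -40, 0], [0, 0, 0]], [[0, -40, 0], [0, 0, 0]], [[0, 0, 0], [0, 0, 0]], [[0, 0, 0], [0, 0, 0]]]}}

```text
t: 8.35
tool_pos: [0.5796, 0.0076, 0.3315]
orientation: [0.038, -3.141, 0.0]
force: [0.2, 0.2, 0.2]
opening: 0.0415
gripper_force: 8.0
```

{"op": "apply_moves", "data": {"series": [[[0, 0, 0], [0, 0, 0]], [[0, 0, 0], [0, 0, 0]], [[0, 0, 0], [0, 0, 0]]]}}

```text
t: 8.6
tool_pos: [0.5797, 0.0113, 0.3316]
orientation: [0.047, -3.141, -0.0]
force: [0.6, -0.6, 0.2]
opening: 0.0415
gripper_force: 8.0
```

Run:
```python
from h import *
print(delta([.58,.0086,.041]))
for n in('wrist','top'):
    p,d=robot.read_camera(n);cv2.imwrite(f'pics/bin_{n}.png',p);W=cloud(n,d)
    m=(abs(W[...,2]-.018)<.006)&(abs(W[...,0]-.55)<.12)&(W[...,1]<.1)&(W[...,1]>-.22)
    h=masks(p);
    c,l=0,0
    N,l,st,c=cv2.connectedComponentsWithStats(m.astype('u1'),connectivity=4)
    for k in range(1,N):
        if st[k,4]>200:
            q=W[l==k];print(n,st[k,4],c[k].round(),q.min(0).round(3),q.max(0).round(3),p[l==k].mean(0).round(),cv2.minAreaRect((q[:,:2]*1e3).astype('f4')))
    m=(abs(W[...,2]-.075)<.006)&(abs(W[...,0]-.55)<.15)&(W[...,1]<.12)&(W[...,1]>-.21)
    q=W[m];print(n,'wall',q.min(0).round(3),q.max(0).round(3))
```

```text
t 8.6 grasp [0.5796 0.0114 0.1646] F [ 0.6 -0.6  0.2] open 0.0415
yaxis [-3.010e-02  9.995e-01  3.000e-04] z [-2.e-04  3.e-04 -1.e+00]
[ -0.332142    -2.80938759 123.60216875]
wrist 18152 [109. 154.] [ 0.481 -0.197  0.012] [ 0.636 -0.076  0.024] [173. 208. 206.] ((558.1414794921875, -136.5281982421875), (152.949951171875, 116.97418975830078), 1.3697956800460815)
wrist 19883 [257. 152.] [ 0.477 -0.059  0.012] [0.633 0.077 0.024] [29. 41. 67.] ((554.762939453125, 9.514854431152344), (152.9344024658203, 132.9180450439453), 1.3463425636291504)
wrist wall [ 0.464 -0.21   0.069] [0.68  0.084 0.081]
top 1195 [302. 189.] [ 0.488 -0.196  0.012] [ 0.637 -0.093  0.024] [152. 188. 187.] ((562.4246215820312, -144.84266662597656), (102.16368865966797, 149.6553497314453), 89.58639526367188)
top 985 [256. 198.] [ 0.484 -0.056  0.012] [0.581 0.074 0.024] [50. 60. 74.] ((532.099853515625, 8.665454864501953), (95.15545654296875, 131.094970703125), 1.455907940864563)
top wall [ 0.465 -0.21   0.069] [0.699 0.082 0.081]
```

View pics/bin_wrist.png

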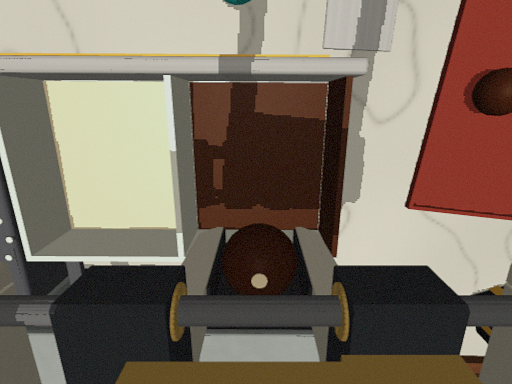

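The held dark ball is above the brown bin; the brown floor spans about (190–325, 82–230), and its measured centre is (0.555, 0.0095).

{"op": "apply_moves", "data": {"series": [[[-5, -1, 30], [0, 0, 0]], [[0, 0, 30], [0, 0, 0]], [[0, 0, 30], [0, 0, 0]], [[0, 0, 15], [0, 0, 0]], [[0, 0, 7], [0, 0, 0]], [[0, 0, 5], [0, 0, 0]], [[0, 0, 3], [0, 0, 0]], [[0, 0, 2], [0, 0, 0]], [[0, 0, 0], [0, 0, 0]], [[0, 0, 0], [0, 0, 0]], [[0, 0, 0], [0, 0, 0]]]}}

```text
t: 9.62
tool_pos: [0.5853, 0.009, 0.2108]
orientation: [-0.044, 3.14, -0.0]
force: [-0.2, 0.7, 0.3]
opening: 0.0413
gripper_force: 8.0
```

{"op": "apply_moves", "data": {"series": [[[0, 0, 2], [0, 0, 0]], [[0, 0, 1], [0, 0, 0]], [[0, 0, 0], [0, 0, 0]], [[0, 0, 0], [0, 0, 0]]]}}

```text
t: 9.95
tool_pos: [0.5846, 0.009, 0.2066]
orientation: [0.044, -3.141, 0.0]
force: [-0.7, 0.3, -0.4]
opening: 0.0413
gripper_force: 8.0
```

{"op": "apply_moves", "data": {"series": [[[0, 0, 0], [0, 0, 0]], [[0, 0, 0], [0, 0, 0]], [[0, 0, 0], [0, 0, 0]], [[0, 0, -20], [0, 0, 0]], [[0, 0, -40], [0, 0, 0]], [[0, 0, -40], [0, 0, 0]], [[17, 26, -20], [0, 0, 0]], [[16, 40, 0], [0, 0, 0]], [[16, 40, 0], [0, 0, 0]], [[16, 40, 0], [0, 0, 0]], [[16, 40, 0], [0, 0, 0]], [[16, 40, 0], [0, 0, 0]]], "claw": 0.64}}

```text
t: 10.95
tool_pos: [0.4831, 0.2272, 0.3271]
orientation: [-0.044, 3.14, 0.001]
force: [0.8, 0.5, -0.1]
opening: 0.0597
gripper_force: 0.0
```

{"op": "apply_moves", "data": {"series": [[[0, 0, 35], [0, 0, 0]], [[0, 0, 35], [0, 0, 0]], [[0, 0, 0], [0, 0, 0]], [[0, 0, 0], [0, 0, 0]], [[0, 0, 0], [0, 0, 0]]]}}

```text
t: 11.37
tool_pos: [0.4849, 0.2255, 0.2582]
orientation: [-0.043, 3.14, 0.0]
force: [-0.4, -0.1, 0.4]
opening: 0.0592
gripper_force: 0.0
```

Run:
```python
from h import *
print(delta([.4818,.232,.027]))
p,W=balls('wrist',save='w4')
print(delta([.4818,.232,.027]))
```

```text
t 11.37 grasp [0.485  0.2256 0.0912] F [-0.4 -0.1  0.4] open 0.0592
yaxis [-2.750e-02  9.996e-01  2.000e-04] z [ 8.e-04  3.e-04 -1.e+00]
[ 3.07676569  6.49356181 64.20904169]
wrist px [447. 131.] n 3038 xy [0.4209 0.3542] med [0.4204 0.3547 0.0416] size [0.042 0.039] col [153. 188. 202.]
wrist px [267. 209.] n 2256 xy [0.4818 0.2322] med [0.4818 0.2318 0.0416] size [0.04  0.041] col [17. 27. 48.]
t 11.42 grasp [0.4858 0.2257 0.0921] F [ 0.7 -0.3 -0.2] open 0.0595
yaxis [-2.720e-02  9.996e-01  9.000e-04] z [ 2.7e-03  9.0e-04 -1.0e+00]
[ 4.03326219  6.33541315 65.08120234]
```

{"op": "apply_moves", "data": {"series": [[[4, 6, 10], [0, 0, 0]], [[0, 0, 20], [0, 0, 0]], [[0, 0, 15], [0, 0, 0]], [[0, 0, 12], [0, 0, 0]], [[0, 0, 6], [0, 0, 0]], [[0, 0, 0], [0, 0, 0]], [[0, 0, 0], [0, 0, 0]], [[0, 0, 0], [0, 0, 0]]]}}

```text
t: 12.08
tool_pos: [0.4807, 0.2318, 0.1948]
orientation: [-0.044, 3.14, 0.001]
force: [-0.4, -1.0, -0.4]
opening: 0.0596
gripper_force: 0.0
```

{"op": "apply_moves", "data": {"series": [[[0, 0, 0], [0, 0, 0]], [[0, 0, 0], [0, 0, 0]], [[0, 0, 0], [0, 0, 0]], [[0, 0, 0], [0, 0, 0]], [[0, 0, 0], [0, 0, 0]], [[0, 0, 0], [0, 0, 0]]], "claw": 0}}

```text
t: 12.58
tool_pos: [0.4803, 0.2317, 0.1942]
orientation: [-0.044, 3.14, 0.0]
force: [0.2, 0.2, 3.3]
opening: 0.0417
gripper_force: 8.0
```

{"op": "apply_moves", "data": {"series": [[[0, 0, -20], [0, 0, 0]], [[0, 0, -40], [0, 0, 0]], [[0, 0, -40], [0, 0, 0]], [[0, 0, -35], [0, 0, 0]], [[-7, -33, 0], [0, 0, 0]], [[-8, -40, 0], [0, 0, 0]], [[-8, -40, 0], [0, 0, 0]], [[-8, -40, 0], [0, 0, 0]], [[-7, -40, 0], [0, 0, 0]], [[-7, -30, 0], [0, 0, 0]], [[0, 0, 0], [0, 0, 0]], [[0, 0, 0], [0, 0, 0]]]}}

```text
t: 13.58
tool_pos: [0.5314, 0.0085, 0.3284]
orientation: [0.039, -3.141, -0.0]
force: [-0.5, 0.3, -0.2]
opening: 0.0418
gripper_force: 8.0
```

{"op": "apply_moves", "data": {"series": [[[0, 0, 30], [0, 0, 0]], [[0, 0, 30], [0, 0, 0]], [[0, 0, 0], [0, 0, 0]], [[0, 0, 0], [0, 0, 0]], [[0, 0, 0], [0, 0, 0]]]}}

```text
t: 14.0
tool_pos: [0.5315, 0.0109, 0.2699]
orientation: [-0.046, 3.141, 0.0]
force: [-0.2, -0.2, -0.4]
opening: 0.0417
gripper_force: 8.0
```

Run:
```python
from h import *
print(delta([.532,.0105,.0425]))
```

```text
t 14.0 grasp [0.5316 0.0109 0.1029] F [-0.2 -0.2 -0.4] open 0.0417
yaxis [-2.950e-02  9.996e-01  1.000e-04] z [ 4.e-04  1.e-04 -1.e+00]
[-0.37340422 -0.44909132 60.36488072]
```

{"op": "apply_moves", "data": {"series": [[[0, 0, 20], [0, 0, 0]], [[0, 0, 15], [0, 0, 0]], [[0, 0, 12], [0, 0, 0]], [[0, 0, 6], [0, 0, 0]], [[0, 0, 4], [0, 0, 0]], [[0, 0, 2], [0, 0, 0]], [[0, 0, 0], [0, 0, 0]], [[0, 0, 0], [0, 0, 0]], [[0, 0, 0], [0, 0, 0]], [[0, 0, 0], [0, 0, 0]]]}}

```text
t: 14.83
tool_pos: [0.5316, 0.0099, 0.2104]
orientation: [-0.044, 3.14, -0.0]
force: [-0.5, 0.1, 0.1]
opening: 0.0415
gripper_force: 8.0
```

{"op": "apply_moves", "data": {"series": [[[0, 0, 1], [0, 0, 0]], [[0, 0, 0], [0, 0, 0]], [[0, 0, 0], [0, 0, 0]]]}}

```text
t: 15.08
tool_pos: [0.5313, 0.0099, 0.2088]
orientation: [-0.044, 3.141, -0.0]
force: [-0.4, -1.1, -0.2]
opening: 0.0417
gripper_force: 8.0
```

{"op": "apply_moves", "data": {"series": [[[0, 0, 0], [0, 0, 0]], [[0, 0, 0], [0, 0, 0]], [[0, 0, 0], [0, 0, 0]], [[0, 0, -20], [0, 0, 0]], [[0, 0, -40], [0, 0, 0]], [[0, 0, -40], [0, 0, 0]], [[11, 28, -20], [0, 0, 0]], [[11, 40, 0], [0, 0, 0]], [[11, 40, 0], [0, 0, 0]], [[11, 40, 0], [0, 0, 0]], [[11, 40, 0], [0, 0, 0]], [[11, 40, 0], [0, 0, 0]]], "claw": 0.64}}

```text
t: 16.08
tool_pos: [0.458, 0.2377, 0.3291]
orientation: [-0.044, 3.141, 0.0]
force: [1.1, 0.6, -0.1]
opening: 0.0593
gripper_force: 0.0
```

{"op": "apply_moves", "data": {"series": [[[12, 40, 0], [0, 0, 0]], [[12, 40, 0], [0, 0, 0]], [[11, 40, 35], [0, 0, 0]], [[0, 0, 35], [0, 0, 0]], [[0, 0, 0], [0, 0, 0]], [[0, 0, 0], [0, 0, 0]], [[0, 0, 0], [0, 0, 0]]]}}

```text
t: 16.67
tool_pos: [0.424, 0.3452, 0.268]
orientation: [-0.043, 3.141, -0.0]
force: [0.5, 0.3, 0.5]
opening: 0.0597
gripper_force: 0.0
```

Run:
```python
from h import *
p,W=balls('wrist',save='w5')
print(delta([.4205,.3545,.029]))
```

```text
wrist px [102.  36.] n 814 xy [0.3053 0.2378] med [0.3029 0.238  0.0355] size [0.011 0.033] col [108.  56.  25.]
wrist px [115. 167.] n 2439 xy [0.3933 0.2372] med [0.3928 0.2369 0.0413] size [0.041 0.039] col [152. 187. 201.]
t 16.72 grasp [0.4248 0.3454 0.1019] F [0.6 0.3 0.5] open 0.0597
yaxis [-0.027   0.9996  0.0011] z [ 0.002   0.0011 -1.    ]
[ 4.22079358  9.09184392 72.92371655]
```

View pics/w5.png

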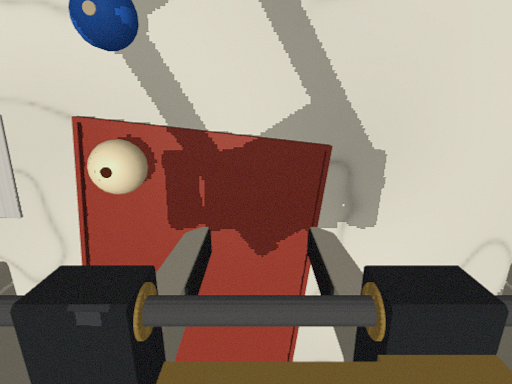

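The ivory ball was knocked to (118,167) in this view, upright in the near right corner of the tray and close to the rim. I'll follow it there.

{"op": "apply_moves", "data": {"series": [[[11, -35, 0], [0, 0, 0]], [[12, -36, 0], [0, 0, 0]], [[11, -36, 0], [0, 0, 0]], [[0, 0, 0], [0, 0, 0]], [[0, 0, 0], [0, 0, 0]], [[0, 0, 0], [0, 0, 0]]]}}

```text
t: 17.22
tool_pos: [0.3938, 0.2375, 0.2692]
orientation: [-0.041, 3.137, 0.003]
force: [0.3, -0.4, 0.2]
opening: 0.0597
gripper_force: 0.0
```

Run:
```python
from h import *
p,W=balls('wrist',save='w6')
print(delta([.393,.237,.031]))
```

```text
wrist px [259.  88.] n 508 xy [0.3047 0.2368] med [0.3024 0.2367 0.0346] size [0.009 0.033] col [140.  72.  29.]
wrist px [255. 206.] n 2042 xy [0.3916 0.2357] med [0.3916 0.2356 0.0405] size [0.04  0.042] col [104. 133. 147.]
wrist px [ 24. 286.] n 275 xy [0.4655 0.0395] med [0.4653 0.045  0.0384] size [0.003 0.025] col [82. 87. 89.]
t 17.27 grasp [0.3943 0.2383 0.1019] F [-0.4 -0.4  0.6] open 0.0598
yaxis [-0.027   0.9996  0.0018] z [ 0.0035  0.0019 -1.    ]
[ 1.59586194 -1.39197492 70.90935737]
```

{"op": "apply_moves", "data": {"series": [[[2, -2, 15], [0, 0, 0]], [[0, 0, 20], [0, 0, 0]], [[0, 0, 20], [0, 0, 0]], [[0, 0, 9], [0, 0, 0]], [[0, 0, 4], [0, 0, 0]], [[0, 0, 2], [0, 0, 0]], [[0, 0, 0], [0, 0, 0]], [[0, 0, 0], [0, 0, 0]], [[0, 0, 0], [0, 0, 0]]]}}

```text
t: 18.02
tool_pos: [0.3911, 0.236, 0.198]
orientation: [-0.044, 3.14, 0.001]
force: [0.8, -0.6, 0.2]
opening: 0.0594
gripper_force: 0.0
```

{"op": "apply_moves", "data": {"series": [[[0, 0, 0], [0, 0, 0]], [[0, 0, 0], [0, 0, 0]], [[0, 0, 0], [0, 0, 0]], [[0, 0, 0], [0, 0, 0]], [[0, 0, 0], [0, 0, 0]], [[0, 0, 0], [0, 0, 0]], [[0, 0, -10], [0, 0, 0]], [[0, 0, -15], [0, 0, 0]], [[0, 0, 0], [0, 0, 0]]], "claw": 0}}

```text
t: 18.77
tool_pos: [0.3915, 0.2361, 0.2246]
orientation: [-0.044, 3.138, 0.002]
force: [0.6, 1.1, 0.6]
opening: 0.0414
gripper_force: 8.0
```

Run:
```python
from h import *
print(delta([.5588,-.1275,.045]))
```

```text
t 18.77 grasp [0.3921 0.2363 0.0576] F [0.6 1.1 0.6] open 0.0414
yaxis [-0.0282  0.9996  0.0014] z [ 0.0032  0.0015 -1.    ]
[-156.36450375 -368.41207577   12.62526632]
```

{"op": "apply_moves", "data": {"series": [[[0, 0, -40], [0, 0, 0]], [[0, 0, -40], [0, 0, 0]], [[-16, -38, -40], [0, 0, 0]], [[-16, -36, 0], [0, 0, 0]], [[-16, -36, 0], [0, 0, 0]], [[-16, -37, 0], [0, 0, 0]], [[-16, -37, 0], [0, 0, 0]], [[-16, -37, 0], [0, 0, 0]], [[-15, -37, 0], [0, 0, 0]], [[-15, -37, 0], [0, 0, 0]], [[-15, -37, 0], [0, 0, 0]], [[-15, -36, 0], [0, 0, 0]]]}}

```text
t: 19.77
tool_pos: [0.5525, -0.1197, 0.3306]
orientation: [-0.044, 3.141, 0.0]
force: [0.7, 1.1, 0.2]
opening: 0.0416
gripper_force: 8.0
```

{"op": "apply_moves", "data": {"series": [[[0, 0, 30], [0, 0, 0]], [[0, 0, 30], [0, 0, 0]], [[0, 0, 10], [0, 0, 0]], [[0, 0, 0], [0, 0, 0]], [[0, 0, 0], [0, 0, 0]], [[0, 0, 0], [0, 0, 0]]]}}

```text
t: 20.27
tool_pos: [0.5528, -0.1172, 0.2628]
orientation: [-0.046, 3.139, -0.001]
force: [-0.1, 1.1, 0.2]
opening: 0.0416
gripper_force: 8.0
```

Run:
```python
from h import *
print(delta([.5588,-.1275,.045]))
```

```text
t 20.27 grasp [ 0.5532 -0.1174  0.0958] F [-0.1  1.1  0.2] open 0.0416
yaxis [-2.900e-02  9.996e-01 -8.000e-04] z [ 2.3e-03 -7.0e-04 -1.0e+00]
[ -5.18883133 -10.26190858  50.78352983]
```

{"op": "apply_moves", "data": {"series": [[[-5, -10, 0], [0, 0, 0]], [[0, 0, 15], [0, 0, 0]], [[0, 0, 14], [0, 0, 0]], [[0, 0, 10], [0, 0, 0]], [[0, 0, 5], [0, 0, 0]], [[0, 0, 3], [0, 0, 0]], [[0, 0, 2], [0, 0, 0]], [[0, 0, 0], [0, 0, 0]], [[0, 0, 0], [0, 0, 0]], [[0, 0, 0], [0, 0, 0]]]}}

```text
t: 21.1
tool_pos: [0.5578, -0.1275, 0.2126]
orientation: [-0.044, 3.14, -0.001]
force: [-0.8, 0.3, 0.5]
opening: 0.0413
gripper_force: 8.0
```

{"op": "apply_moves", "data": {"series": [[[0, 0, 0], [0, 0, 0]], [[0, 0, 0], [0, 0, 0]], [[0, 0, 0], [0, 0, 0]], [[0, 0, -20], [0, 0, 0]], [[0, 0, -40], [0, 0, 0]], [[0, 0, -40], [0, 0, 0]], [[0, 0, -40], [0, 0, 0]], [[32, 14, -10], [0, 0, 0]], [[33, 14, 0], [0, 0, 0]], [[33, 14, 0], [0, 0, 0]], [[33, 14, 0], [0, 0, 0]], [[0, 0, 0], [0, 0, 0]]], "claw": 0.64}}

```text
t: 22.1
tool_pos: [0.42, -0.073, 0.3604]
orientation: [0.045, -3.138, -0.002]
force: [-0.4, 0.6, -0.7]
opening: 0.0595
gripper_force: 0.0
```

{"op": "apply_moves", "data": {"series": [[[0, 0, 0], [0, 0, 0]], [[0, 0, 0], [0, 0, 0]]], "claw": 0}}

```text
t: 22.27
tool_pos: [0.4252, -0.0752, 0.3627]
orientation: [-0.044, 3.139, -0.001]
force: [0.3, -0.3, 0.5]
opening: 0.0507
gripper_force: 0.0
```

Run:
```python
from h import *
print(delta([.425,-.075,.06]))
balls('top',.017,'top2')
print('tray?');balls('scene',.017,'scene2')
p=cv2.imread('pics/top2.png');q=cv2.resize(p[130:270,130:370],None,fx=3,fy=3,interpolation=2);cv2.imwrite('pics/top2c.png',q)
```

```text
t 22.27 grasp [ 0.4256 -0.0753  0.1957] F [ 0.3 -0.3  0.5] open 0.0507
yaxis [-2.830e-02  9.996e-01 -8.000e-04] z [ 2.2e-03 -7.0e-04 -1.0e+00]
[  0.8694783    0.47244722 135.66235751]
top px [202. 140.] n 58 xy [0.7329 0.1876] med [0.7274 0.1847 0.0654] size [0.031 0.053] col [100. 110. 116.]
top px [305. 149.] n 32 xy [ 0.682  -0.1566] med [ 0.6831 -0.1541  0.0671] size [0.022 0.018] col [70. 74. 76.]
top px [142. 157.] n 52 xy [0.6791 0.3916] med [0.6741 0.3818 0.0678] size [0.045 0.043] col [90. 86. 77.]
top px [256. 180.] n 123 xy [0.5894 0.0085] med [0.5899 0.0081 0.0559] size [0.04 0.04] col [53. 63. 75.]
top px [297. 187.] n 120 xy [ 0.561  -0.1282] med [ 0.5611 -0.1279  0.0557] size [0.037 0.037] col [122. 157. 173.]
top px [256. 196.] n 121 xy [0.5339 0.0099] med [0.5336 0.0087 0.0557] size [0.037 0.04 ] col [53. 63. 76.]
top px [365. 228.] n 44 xy [ 0.4219 -0.3438] med [ 0.4233 -0.3419  0.0644] size [0.052 0.012] col [65. 66. 69.]
tray?
scene px [243. 128.] n 96 xy [ 0.4197 -0.3424] med [ 0.4239 -0.3414  0.0631] size [0.053 0.015] col [53. 37. 28.]
scene px [235. 180.] n 106 xy [ 0.5596 -0.1229] med [ 0.5594 -0.1236  0.0544] size [0.04  0.034] col [116. 157. 176.]
scene px [262. 205.] n 124 xy [0.5317 0.0142] med [0.5322 0.0128 0.0548] size [0.04  0.035] col [16. 25. 46.]
scene px [245. 212.] n 128 xy [0.5878 0.0123] med [0.5879 0.0121 0.0546] size [0.04  0.039] col [17. 27. 47.]
scene px [229. 284.] n 72 xy [0.7336 0.2139] med [0.7338 0.2184 0.0669] size [0.032 0.024] col [ 99. 110. 114.]
scene px [279. 353.] n 134 xy [0.7001 0.4206] med [0.7078 0.4291 0.0677] size [0.048 0.043] col [87. 74. 50.]
```

View pics/top2c.png

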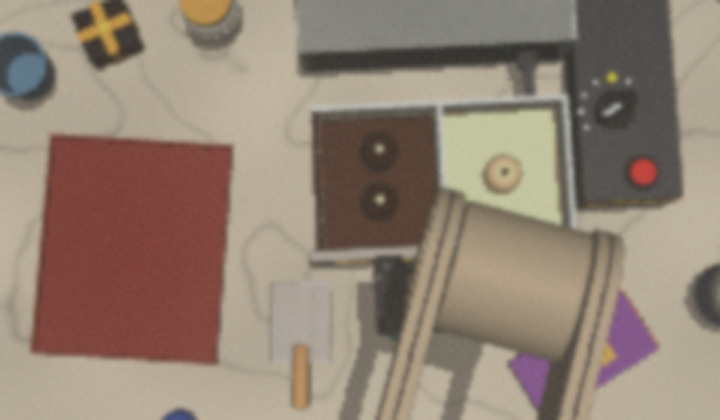

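View pics/scene2.png

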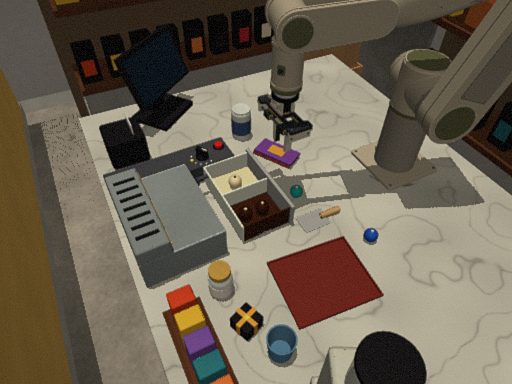

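All three balls rest in the right bins: dark at (379,150) and (379,200), ivory at (503,173) in the crop. The tray is empty, and the scene view agrees.

{"op": "apply_moves", "data": {"series": [[[0, 0, 35], [0, 0, 0]], [[0, 0, 35], [0, 0, 0]], [[0, 0, 35], [0, 0, 0]], [[0, 0, 20], [0, 0, 0]], [[0, 0, 10], [0, 0, 0]], [[0, 0, 0], [0, 0, 0]], [[-8, 0, 0], [0, 0, 0]], [[-8, 0, 0], [0, 0, 0]], [[-5, 0, 0], [0, 0, 0]], [[-4, 0, 0], [0, 0, 0]], [[0, 0, 0], [0, 0, 0]]]}}

```text
t: 23.28
tool_pos: [0.4514, -0.0745, 0.2282]
orientation: [-0.045, 3.139, -0.001]
force: [0.3, -0.4, 0.2]
opening: 0.0005
gripper_force: 0.0
```

{"op": "apply_moves", "data": {"series": [[[-3, 0, 0], [0, 0, 0]], [[-3, 0, 0], [0, 0, 0]], [[-3, 0, 0], [0, 0, 0]], [[-3, 0, 0], [0, 0, 0]], [[-4, 0, 0], [0, 0, 0]], [[-4, 0, 0], [0, 0, 0]], [[-5, 0, 0], [0, 0, 0]], [[-5, 0, 0], [0, 0, 0]], [[-5, 0, 0], [0, 0, 0]], [[-5, 0, 0], [0, 0, 0]], [[-5, 0, 0], [0, 0, 0]], [[-5, 0, 0], [0, 0, 0]]]}}

```text
t: 24.28
tool_pos: [0.4992, -0.0731, 0.2266]
orientation: [0.044, -3.138, -0.0]
force: [-9.5, -0.8, 6.5]
opening: 0.0002
gripper_force: 4.7
```

{"op": "apply_moves", "data": {"series": [[[-5, 0, 0], [0, 0, 0]], [[-5, 0, 0], [0, 0, 0]], [[-5, 0, 0], [0, 0, 0]], [[-5, 0, 0], [0, 0, 0]], [[-5, 0, 0], [0, 0, 0]], [[-5, 0, 0], [0, 0, 0]], [[-5, 0, 0], [0, 0, 0]], [[-5, 0, 0], [0, 0, 0]], [[-5, 0, 0], [0, 0, 0]], [[-5, 0, 0], [0, 0, 0]], [[-5, 0, 0], [0, 0, 0]], [[-5, 0, 0], [0, 0, 0]]]}}

```text
t: 25.28
tool_pos: [0.5591, -0.0716, 0.2266]
orientation: [0.044, -3.137, 0.0]
force: [-10.0, -2.1, 6.9]
opening: 0.0004
gripper_force: 5.0
```

{"op": "apply_moves", "data": {"series": [[[-5, 0, 0], [0, 0, 0]], [[-5, 0, 0], [0, 0, 0]], [[-5, 0, 0], [0, 0, 0]], [[-5, 0, 0], [0, 0, 0]], [[-5, 0, 0], [0, 0, 0]], [[-5, 0, 0], [0, 0, 0]], [[-5, 0, 0], [0, 0, 0]], [[-5, 0, 0], [0, 0, 0]], [[-5, 0, 0], [0, 0, 0]], [[-5, 0, 0], [0, 0, 0]], [[-5, 0, 0], [0, 0, 0]], [[-5, 0, 0], [0, 0, 0]]]}}

```text
t: 26.28
tool_pos: [0.619, -0.0701, 0.2266]
orientation: [0.044, -3.137, 0.001]
force: [-10.2, -2.4, 7.7]
opening: 0.0006
gripper_force: 5.4
```

Run:
```python
from h import *
print(delta([.669,-.068,.06]))
p,d=robot.read_camera('top');cv2.imwrite('pics/top3.png',p);W=cloud('top',d)
m=(abs(W[...,2]-.08)<.01)&(W[...,0]>.45)&(W[...,0]<.7)&(W[...,1]<.0)&(W[...,1]>-.18)&(abs(W[...,1]+.07)>.04)
print(np.percentile(W[m][:,0],[1,5,20,50]),m.sum())
```

```text
t 26.28 grasp [ 0.6183 -0.0701  0.0596] F [-10.2  -2.4   7.7] open 0.0006
yaxis [-2.780e-02  9.996e-01 -4.000e-04] z [-4.1e-03 -5.0e-04 -1.0e+00]
[-50.74172857   0.72641495  -0.62291102]
[0.62690822 0.62715502 0.62808051 0.63186076] 5
```

{"op": "apply_moves", "data": {"series": [[[-5, 0, 0], [0, 0, 0]], [[-5, 0, 0], [0, 0, 0]], [[-5, 0, 0], [0, 0, 0]], [[-5, 0, 0], [0, 0, 0]], [[-5, 0, 0], [0, 0, 0]], [[-5, 0, 0], [0, 0, 0]], [[-5, 0, 0], [0, 0, 0]], [[-5, 0, 0], [0, 0, 0]], [[-4, 0, 0], [0, 0, 0]], [[-2, 0, 0], [0, 0, 0]], [[-1, 0, 0], [0, 0, 0]], [[0, 0, 0], [0, 0, 0]]]}}

```text
t: 27.33
tool_pos: [0.663, -0.0689, 0.2264]
orientation: [0.043, -3.127, 0.0]
force: [-36.9, -1.6, 25.0]
opening: 0.0005
gripper_force: 18.6
```

{"op": "apply_moves", "data": {"series": [[[-2, 0, 0], [0, 0, 0]], [[-2, 0, 0], [0, 0, 0]], [[0, 0, 0], [0, 0, 0]], [[0, 0, 0], [0, 0, 0]]]}}

```text
t: 27.67
tool_pos: [0.6696, -0.0687, 0.2262]
orientation: [0.043, -3.137, 0.001]
force: [-8.7, -2.2, 4.3]
opening: 0.0008
gripper_force: 4.6
```

{"op": "apply_moves", "data": {"series": [[[-2, 0, 0], [0, 0, 0]], [[-1, 0, 0], [0, 0, 0]], [[0, 0, 0], [0, 0, 0]], [[0, 0, 0], [0, 0, 0]]]}}

```text
t: 28.0
tool_pos: [0.6728, -0.0686, 0.2262]
orientation: [0.044, -3.137, 0.001]
force: [-9.0, -2.1, 5.0]
opening: 0.0003
gripper_force: 4.5
```

Run:
```python
from h import *
print(delta([.669,-.068,.06]))
p,d=robot.read_camera('scene');cv2.imwrite('pics/s3.png',cv2.resize(p[120:300,80:320],None,fx=3,fy=3));p,d=robot.read_camera('top');cv2.imwrite('pics/top3.png',p);W=cloud('top',d)
m=(abs(W[...,2]-.08)<.01)&(W[...,0]>.45)&(W[...,0]<.72)&(W[...,1]<.08)&(W[...,1]>-.19)&(abs(W[...,1]+.07)>.04)
print(np.percentile(W[m][:,0],[1,5,20,50]),m.sum())
```

```text
t 28.0 grasp [ 0.6721 -0.0687  0.0592] F [-9.  -2.1  5. ] open 0.0003
yaxis [-2.770e-02  9.996e-01 -4.000e-04] z [-4.2e-03 -5.0e-04 -1.0e+00]
[ 3.04286038  0.78445978 -0.80753027]
[0.67784627 0.67855839 0.68031127 0.68506794] 124
```

View pics/s3.png

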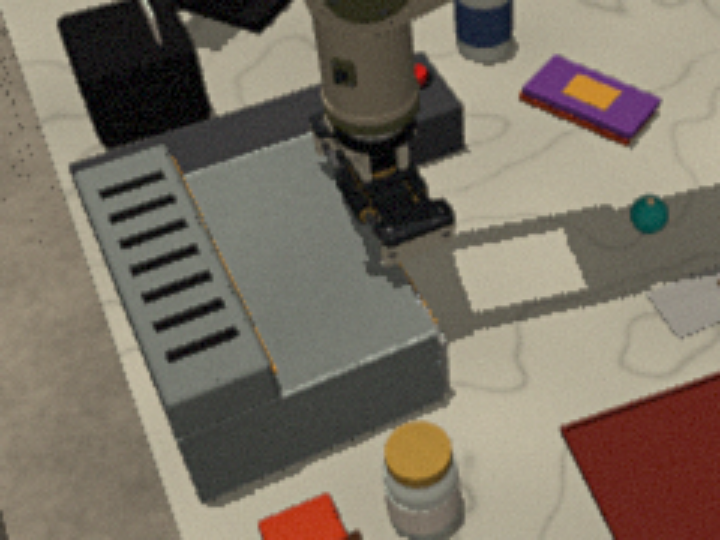

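The view shows the drawer nearly flush with the housing; I'll push a little further until it catches.

{"op": "apply_moves", "data": {"series": [[[-1, 0, 0], [0, 0, 0]], [[-1, 0, 0], [0, 0, 0]], [[0, 0, 0], [0, 0, 0]], [[0, 0, 0], [0, 0, 0]]]}}

```text
t: 28.43
tool_pos: [0.6736, -0.0686, 0.2262]
orientation: [0.043, -3.133, 0.0]
force: [-20.2, -2.1, 12.6]
opening: 0.0007
gripper_force: 10.0
```

At the stop. Backing off to check that it stays.

{"op": "apply_moves", "data": {"series": [[[2, 0, 0], [0, 0, 0]], [[3, 0, 0], [0, 0, 0]], [[5, 0, 0], [0, 0, 0]], [[20, 0, 0], [0, 0, 0]], [[30, 0, 0], [0, 0, 0]], [[30, 0, 0], [0, 0, 0]], [[0, 0, 0], [0, 0, 0]], [[0, 0, -30], [0, 0, 0]], [[0, 0, -40], [0, 0, 0]], [[0, 0, -40], [0, 0, 0]], [[0, 0, -30], [0, 0, 0]], [[0, 0, 0], [0, 0, 0]]]}}

```text
t: 29.43
tool_pos: [0.588, -0.0708, 0.376]
orientation: [-0.044, 3.128, -0.004]
force: [0.2, 0.0, 1.1]
opening: 0.0002
gripper_force: 0.0
```

Run:
```python
from h import *
o=np.array([.679,-.0565,0]);c,s=np.cos(.028),np.sin(.028)
dial=o+[-.060*c+.19*s,-.19*c-.06*s,.096]
print('dial',dial,delta(dial))
p,d=robot.read_camera('top');cv2.imwrite('pics/top4.png',p);W=cloud('top',d)
m=(abs(W[...,2]-.08)<.01)&(W[...,0]>.45)&(W[...,0]<.72)&(W[...,1]<.08)&(W[...,1]>-.19)
print(np.percentile(W[m][:,0],[1,5,20,50]),m.sum())
m=(W[...,2]>.095)&(W[...,2]<.12)&(np.hypot(W[...,0]-dial[0],W[...,1]-dial[1])<.035)
print(W[m].mean(0),m.sum(),cv2.minAreaRect((W[m][:,:2]*1e3).astype('f4')))
cv2.imwrite('pics/top4d.png',cv2.resize(p[140:200,300:380],None,fx=8,fy=8,interpolation=2))
```

```text
t 29.43 grasp [ 0.5902 -0.0713  0.2091] F [0.2 0.  1.1] open 0.0002
yaxis [-0.0283  0.9996 -0.003 ] z [ 0.0132 -0.0026 -0.9999]
dial [ 0.62434282 -0.24810531  0.096     ] [ -27.58923651 -177.37796067  113.96277521]
[0.67436407 0.67562595 0.67662407 0.68096205] 139
[ 0.62368209 -0.24694292  0.10726639] 59 ((623.7553100585938, -247.05992126464844), (13.16119384765625, 42.2270393371582), 31.47563934326172)
```

View pics/top4d.png

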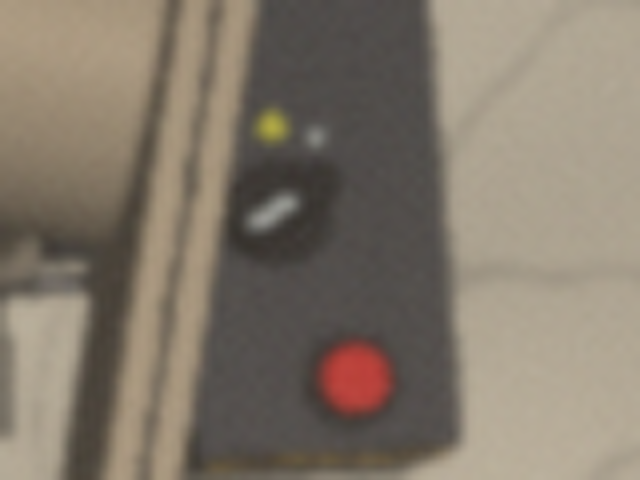

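The drawer stays shut (front at about 0.676 m). The dial's white line at (272,211) and the bar at about 121° match position 0; the yellow mark is at (272,126).

{"op": "apply_moves", "data": {"series": [[[-7, -37, 0], [0, 0, 0]], [[-7, -37, 0], [0, 0, 0]], [[-7, -37, 0], [0, 0, 0]], [[-7, -37, 0], [0, 0, 0]], [[-4, -29, 0], [0, 0, 0]], [[0, 0, 0], [0, 0, 0.117]], [[0, 0, 0], [0, 0, 0.117]], [[0, 0, 0], [0, 0, 0.117]], [[0, 0, 0], [0, 0, 0.117]], [[0, 0, 0], [0, 0, 0.117]], [[0, 0, 0], [0, 0, 0.117]], [[0, 0, 0], [0, 0, 0.117]]], "claw": 0.5}}

```text
t: 30.48
tool_pos: [0.6227, -0.2465, 0.3648]
orientation: [-1.218, -2.894, -0.0]
force: [-0.3, -0.3, -0.4]
opening: 0.0462
gripper_force: 0.0
```

{"op": "apply_moves", "data": {"series": [[[0, 0, 0], [0, 0, 0.117]], [[0, 0, 0], [0, 0, 0.117]], [[0, 0, 25], [0, 0, 0]], [[0, 0, 25], [0, 0, 0]], [[0, 0, 0], [0, 0, 0]], [[0, 0, 0], [0, 0, 0]], [[0, 0, 0], [0, 0, 0]], [[0, 0, 0], [0, 0, 0]]]}}

```text
t: 31.15
tool_pos: [0.6234, -0.2468, 0.3186]
orientation: [1.539, 2.736, 0.0]
force: [0.4, -0.3, 0.5]
opening: 0.0467
gripper_force: 0.0
```

Run:
```python
from h import *
print(delta([.624,-.247,.1]))
p,d=robot.read_camera('wrist');cv2.imwrite('pics/w7.png',p);W=cloud('wrist',d)
m=(W[...,2]>.1)&(W[...,2]<.115)&(np.hypot(W[...,0]-.624,W[...,1]+.247)<.035)
print(W[m].mean(0),m.sum(),cv2.minAreaRect((W[m][:,:2]*1e3).astype('f4')))
print(delta([.624,-.247,.1]))
```

```text
t 31.15 grasp [ 0.6237 -0.247   0.1516] F [ 0.4 -0.3  0.5] open 0.0467
yaxis [0.8546 0.5193 0.0013] z [ 0.0021 -0.001  -1.    ]
[-0.05940081  0.15579177 51.62092843]
[ 0.62145507 -0.24516044  0.10654834] 1068 ((622.2164306640625, -246.31219482421875), (14.01455020904541, 41.386531829833984), 31.294069290161133)
t 31.2 grasp [ 0.6238 -0.2471  0.1519] F [ 0.  -0.6  0.6] open 0.0462
yaxis [0.8546 0.5193 0.0015] z [ 0.0025 -0.0012 -1.    ]
[ 0.10091686  0.11472709 51.85709244]
```

View pics/w7.png

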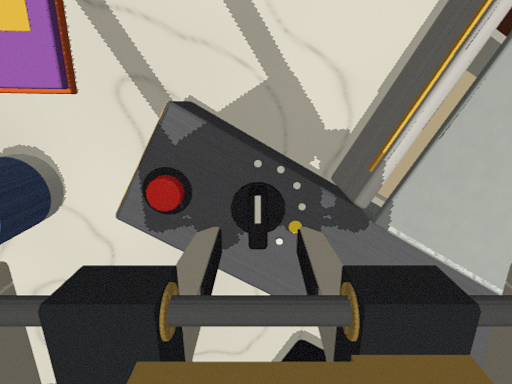

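Run:
```python
from h import *
p,d=robot.read_camera('wrist');W=cloud('wrist',d)
o=np.array([.679,-.0565]);c,s=np.cos(.028),np.sin(.028);Q=(W[...,:2]-o)@np.array([[c,-s],[s,c]])
for (u,v) in [(300,190),(385,150),(405,135),(425,130),(440,130),(460,130),(480,130),(495,150),(505,30)]:
    print((u,v),Q[v,u].round(3),W[v,u,2].round(3),p[v,u])
for n in('top',):
    p,d=robot.read_camera(n);W=cloud(n,d);Q=(W[...,:2]-o)@np.array([[c,-s],[s,c]])
    for y in(-.1,-.05,0,.05,.1):
        m=(abs(Q[...,1]-y)<.004)&(Q[...,0]>-.25)&(Q[...,0]<.05);i=np.argsort(Q[m][:,0]);print(y,[(a.round(3),b.round(3)) for a,b in zip(Q[m][i][:,0],W[m][i][:,2])if b>.02][:8])
```

```text
(300, 190) [-0.038 -0.16 ] 0.07 [55 57 56]
(385, 150) [-0.002 -0.101] 0.079 [ 61 165 206]
(405, 135) [ 0.002 -0.085] 0.084 [168 176 179]
(425, 130) [ 0.047 -0.062] 0.016 [127 161 177]
(440, 130) [ 0.011 -0.074] 0.102 [71 79 73]
(460, 130) [ 0.021 -0.068] 0.104 [163 171 167]
(480, 130) [ 0.032 -0.062] 0.104 [166 173 169]
(495, 150) [ 0.049 -0.067] 0.106 [165 171 168]
(505, 30) [0.053 0.038] 0.017 [ 7 28 51]
-0.1 [(np.float64(-0.249), np.float64(0.598)), (np.float64(-0.249), np.float64(0.599)), (np.float64(-0.249), np.float64(0.599)), (np.float64(-0.249), np.float64(0.6)), (np.float64(-0.248), np.float64(0.602)), (np.float64(-0.247), np.float64(0.599)), (np.float64(-0.247), np.float64(0.599)), (np.float64(-0.247), np.float64(0.6))]
-0.05 [(np.float64(-0.249), np.float64(0.6)), (np.float64(-0.249), np.float64(0.599)), (np.float64(-0.249), np.float64(0.601)), (np.float64(-0.249), np.float64(0.602)), (np.float64(-0.249), np.float64(0.6)), (np.float64(-0.247), np.float64(0.599)), (np.float64(-0.247), np.float64(0.598)), (np.float64(-0.247), np.float64(0.597))]
0 [(np.float64(-0.001), np.fl
[... 236 characters left out ...]
float64(0.025)), (np.float64(0.0), np.float64(0.089))]
0.05 [(np.float64(-0.002), np.float64(0.081)), (np.float64(-0.002), np.float64(0.079)), (np.float64(-0.001), np.float64(0.076)), (np.float64(-0.001), np.float64(0.058)), (np.float64(-0.0), np.float64(0.089)), (np.float64(-0.0), np.float64(0.039)), (np.float64(-0.0), np.float64(0.087)), (np.float64(-0.0), np.float64(0.022))]
0.1 [(np.float64(-0.002), np.float64(0.077)), (np.float64(-0.001), np.float64(0.074)), (np.float64(-0.001), np.float64(0.023)), (np.float64(-0.0), np.float64(0.067)), (np.float64(-0.0), np.float64(0.036)), (np.float64(0.0), np.float64(0.034)), (np.float64(0.0), np.float64(0.082)), (np.float64(0.0), np.float64(0.031))]
```

The drawer is shut; the visible gap is just the opening above the panel. The pointer (257,210) points at the first tick (258,163), position 0, and the yellow mark at (295,227) is four clicks clockwise. The fingers straddle the bar.

{"op": "apply_moves", "data": {"series": [[[0, -1, 20], [0, 0, 0]], [[0, 0, 15], [0, 0, 0]], [[0, 0, 12], [0, 0, 0]], [[0, 0, 5], [0, 0, 0]], [[0, 0, 0], [0, 0, 0]], [[0, 0, 0], [0, 0, 0]], [[0, 0, 0], [0, 0, 0]]]}}

```text
t: 31.88
tool_pos: [0.6222, -0.2473, 0.2657]
orientation: [1.54, 2.737, -0.0]
force: [-0.2, 0.4, 0.3]
opening: 0.0462
gripper_force: 0.0
```

{"op": "apply_moves", "data": {"series": [[[0, 0, 0], [0, 0, 0]], [[0, 0, 0], [0, 0, 0]], [[0, 0, 0], [0, 0, 0]], [[0, 0, 0], [0, 0, 0]], [[0, 0, 0], [0, 0, 0]], [[0, 0, 0], [0, 0, 0]], [[0, 0, 0], [0, 0, 0]], [[0, 0, 0], [0, 0, 0]]], "claw": 0, "newtons": 15}}

```text
t: 32.55
tool_pos: [0.6223, -0.2471, 0.2655]
orientation: [1.539, 2.737, 0.001]
force: [2.6, 1.0, 3.3]
opening: 0.0138
gripper_force: 15.0
```

{"op": "apply_moves", "data": {"series": [[[0, 0, 0], [0, 0, 0]], [[0, 0, 0], [0, 0, 0.116]], [[0, 0, 0], [0, 0, 0.116]], [[0, 0, 0], [0, 0, 0.116]], [[0, 0, 0], [0, 0, 0.116]], [[0, 0, 0], [0, 0, 0.116]], [[0, 0, 0], [0, 0, 0.116]], [[0, 0, 0], [0, 0, 0.116]], [[0, 0, 0], [0, 0, 0.116]], [[0, 0, 0], [0, 0, 0.116]]], "newtons": 30}}

```text
t: 33.38
tool_pos: [0.6225, -0.247, 0.2655]
orientation: [2.704, 1.597, 0.002]
force: [5.3, 0.8, 2.8]
opening: 0.0138
gripper_force: 30.0
```

{"op": "apply_moves", "data": {"series": [[[0, 0, 0], [0, 0, 0.116]], [[0, 0, 0], [0, 0, 0.116]], [[0, 0, 0], [0, 0, 0.116]], [[0, 0, 0], [0, 0, 0.116]], [[0, 0, 0], [0, 0, 0.116]], [[0, 0, 0], [0, 0, 0.116]], [[0, 0, 0], [0, 0, 0.116]], [[0, 0, 0], [0, 0, 0.116]], [[0, 0, 0], [0, 0, 0.116]], [[0, 0, 0], [0, 0, 0]], [[0, 0, 0], [0, 0, 0]], [[0, 0, 0], [0, 0, 0]]]}}

```text
t: 34.38
tool_pos: [0.6226, -0.2473, 0.2655]
orientation: [3.14, 0.045, 0.004]
force: [5.6, 0.1, 1.9]
opening: 0.0137
gripper_force: 30.0
```

Run:
```python
from h import *
print(delta([.624,-.247,.1]))
```

```text
t 34.38 grasp [ 0.623  -0.2474  0.0985] F [5.6 0.1 1.9] open 0.0137
yaxis [ 2.880e-02 -9.996e-01  9.000e-04] z [ 2.5e-03 -8.0e-04 -1.0e+00]
[ 0.97378761 -0.37642923 -1.51945849]
```

Turned the full 120°. Release, lift, and check.

{"op": "apply_moves", "data": {"series": [[[0, 0, 0], [0, 0, 0]], [[0, 0, 0], [0, 0, 0]], [[0, 0, 0], [0, 0, 0]], [[0, 0, 0], [0, 0, 0]], [[0, 0, 0], [0, 0, 0]], [[0, 0, -20], [0, 0, 0]], [[0, 0, -40], [0, 0, 0]], [[0, 0, -40], [0, 0, 0]], [[0, 0, 0], [0, 0, 0]], [[0, 0, 0], [0, 0, 0]], [[0, 0, 0], [0, 0, 0]]], "claw": 0.5}}

```text
t: 35.3
tool_pos: [0.6216, -0.2471, 0.3642]
orientation: [-3.141, -0.045, 0.002]
force: [-1.1, 0.1, -2.0]
opening: 0.0464
gripper_force: 0.0
```

Run:
```python
from h import *
print(delta([.624,-.247,.1]))
p,d=robot.read_camera('wrist');cv2.imwrite('pics/w8.png',p);W=cloud('wrist',d)
m=(W[...,2]>.1)&(W[...,2]<.115)&(np.hypot(W[...,0]-.624,W[...,1]+.247)<.03)
print(m.sum(),cv2.minAreaRect((W[m][:,:2]*1e3).astype('f4')))
p,d=robot.read_camera('top');W=cloud('top',d);m=(abs(W[...,2]-.06)<.03)&(W[...,0]>.45)&(W[...,0]<.75)&(W[...,1]<.08)&(W[...,1]>0)
print(np.percentile(W[m][:,0],[1,5,20,50]),m.sum())
```

```text
t 35.3 grasp [ 0.6214 -0.247   0.1972] F [-1.1  0.1 -2. ] open 0.0464
yaxis [ 2.870e-02 -9.996e-01 -4.000e-04] z [-1.e-03  3.e-04 -1.e+00]
[2.65409835e+00 6.74182393e-02 9.72347879e+01]
774 ((623.2908325195312, -246.06871032714844), (41.163490295410156, 13.92782211303711), 1.2313421964645386)
[0.67467665 0.67560257 0.6763682  0.67792441] 162
```

View pics/w8.png

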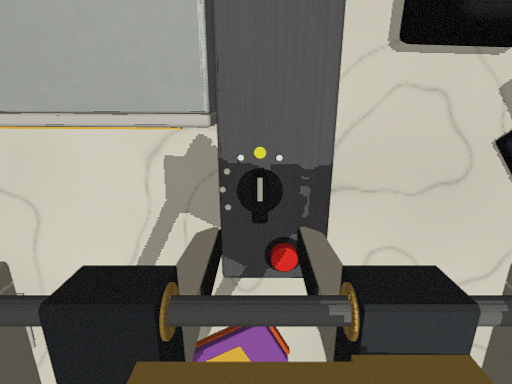

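The pointer at (260,190) lies straight under the yellow mark at (260,153), the drawer is shut, and nothing touches the robot.

```bash
python3 -c "
from plant import robot
print(robot.close_job())"
```

```text
the job is handed in; nothing more can be done
None
```

The job is handed in at about 35 s: two dark balls and one ivory ball are in their own bins, the drawer is shut and latched, and the dial rests at the yellow mark; the hand-in returned no verdict.

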